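# Lower the window blind with the spring-centred switch

## Robot

A 6-joint arm with a two-finger parallel gripper is mounted at the origin on a cart in front of the work surface, level with it; the furniture and walls round the work are solid. World frame = base frame: x ahead of the robot, y to its left, z up, the work surface at z = 0. Lengths are in mm, angles in rad, forces in N, time in s.
With the tool pointing down it reaches from about 375 to 825 mm from the base axis. Payload 5.5 kg.
Tool frame: the origin (TCP) lies between the finger pads; the fingertips stand env.finger_overhang ahead of it and the grasp point (between the pads) lies 2 mm behind it (env.finger_overhang is the distance from the TCP to the fingertips, in mm); y points along the fingers, z is the direction in which the jaws open and shut, and the axes are right-handed (so a half turn about y gives the same grasp; the last joint's range is limited). The gripper opens to 85 mm and grips with 20 to 120 N. Pads are 22 mm wide; open, the fingers measure 114 mm over their backs; the gripper's body (76 mm by 85 mm) begins 54 mm behind the grasp point. The pads swing forward as they close: fully open they stand 13 mm farther back than shut.
Start: joints at [1.256, 0.314, -0.047, 1.21, 0, 1.571], TCP at [185.772, 570.512, 220.699] pointing down, gripper open.
Joint ranges: [-2.67, 2.67], [-0.69, 1.73], [-1.03, 1.25], [-2.08, 2.16], [-1.42, 1.45], [-3.14, 3.14]. Speed limits (rad/s): [2.39, 2.39, 3.01, 3.14, 3.14, 3.14].

## Interface

Orientations are given as a 3x3 rotation matrix whose columns are the frame's x, y, z axes.
In Python, from workcell import env, effector, capture, workorder gives the robot as it stands. Calls block until the motion is done:
- env.move_ptp(position, orientation): joint-space move of the TCP to a pose.
- env.servo_line(position, rotation=None, speed=150): straight line of the TCP; rotation=None keeps the orientation; speed is the mean speed in mm/s.
- env.move_joints(angles): joint-space move.
- effector.command_gripper(opening, squeeze=None): finger opening in mm; squeeze is the grip in N (None keeps the last); returns when the fingers have stopped.
- env.wait(seconds).
- env.inverse_kinematics(position, orientation): joint angles nearest the present ones, or None.
- env.get_state(): the state.
- capture(name): name is "side" or "top"; returns a dict with "image" (384x512x3 uint8, red, green, blue), "range_z" (384x512 float32, mm along the optical axis (not along the pixel's ray), 0 where there is no reading), "K" (3x3 intrinsics, pixels), "view" (4x4, takes a point from world to camera coordinates). Camera axes: x right, y up, looking along -z (the intrinsics and any distortion apply to the point x, -y, -z); pixel columns grow to the right and rows downward; lengths in mm; the calibration is good to about 2 mm. A picture is of the moment at which its call begins.
A pose or a line that the arm cannot do raises env.MotionError and nothing moves.
- workorder.hand_in(): hands the job in, once; it reports no verdict.
The state is a dict: "time_s": time; "joint_positions": joint angles; "qvel": joint speeds; "joint_torque": joint torques, N m; "eef_pos": TCP position; "eef_rot": TCP orientation; "ft_force": force on the tool from outside, world axes, zero at the start; "wrist_torque": the same for the moment, N m; "width": finger opening in mm.
Only numpy, scipy, OpenCV 4.12 (cv2) and the standard library are available. Lean on these libraries where they do the work, as an engineer would, in place of code of your own. Each camera call takes 0.05 s, during which the arm holds its last target. There are 200 camera calls.

## Task

The sun is getting at the chocolate: lower the window blind. On the switch box with the blue lever, push the lever as far as it goes towards the dark slatted blind sign (not towards the yellow sun), hold it there for at least one second, then let go so that it springs back upright. Leave the door blind's switch (orange lever) alone and do not disturb the green cocoa tin.

Things in the scene. Friction and masses are not known exactly. Their poses are not given: they have to be found in the camera images.
- window_switch: Ivory box fixed to the table, 120 (x) x 70 (y) x 34 mm high, BLUE toggle lever upright mid-top. Origin: centre of the underside; z up; +x points to the end with the black sign with white slats (blind down), -x to the yellow sun disc. The lever tilts in the x-z plane about a pivot 30 mm above the origin: 8 mm stem, round grip 70 to 105 mm above the table, widest (20 mm) at 96 mm.
- window_lever (a joint): Tilt of the blue lever, rad: 0 upright, positive leaning towards the slatted sign (+x of the box), stops at +0.42 and -0.42 (grip's widest part then 27 mm to the side). A spring always pulls it back upright: about 3 N at the grip at full tilt, no latching.
- door_lever (a joint): Tilt of the orange lever on an identical box, rad, same meaning: 0 upright. It must stay upright.
- green_tin: Green round cocoa tin with a cream lid, 62 mm diameter, 64 mm high, standing loose on the table between the two boxes. Origin: centre of the underside. To be left alone.
Things that resemble listed ones, but are neither listed nor needed, are in the scene too. What is shaped like the part that bears door_lever but purple is not meant.

How it is judged (in metres and radians):
On the way, in this order (a step that is already met when the one before it is completed fails the run):
1. the blue lever is held over towards the slatted sign (more than 0.30 rad) for 0.8 s (value of joint window_lever above 0.3 rad), for 0.8 s.
2. the blue lever has sprung back upright (within 0.08 rad) (value of joint window_lever between -0.08 and 0.08 rad), for 0.3 s.
At the end, for the whole second after the job is handed in: Both levers stand upright again (within 0.08 rad), and the green tin stands upright within 20 mm of where it was (all of step 2 and value of joint door_lever between -0.08 and 0.08 rad and distance of green_tin from where it was at the start of the episode below 0.02 m and angle between green_tin's own z axis and vertical below 0.17 rad); the robot touches nothing.
It fails at once if the blue lever is pushed towards the yellow sun (more than 0.2 rad) (value of joint window_lever below -0.2 rad).
It fails at once if the orange lever is worked (more than 0.2 rad) (not (value of joint door_lever between -0.2 and 0.2 rad)).
It fails at once if the green tin is knocked (moved over 30 mm) (distance of green_tin from where it was at the start of the episode above 0.03 m).
It also fails if it takes over 32 s, if anything falls off the work surface, if the arm or the gripper's body presses on something with over 40 N, if the wrist force passes 120 N, or if a joint passes its speed limit or range.

## Working session

There is one attempt and no reset: what is moved stays moved. The work goes in short steps, each a Python script; the robot and the scene stay as the last script left them, time stands still between calls to the robot, and variables do not carry over. Pictures are saved under pics/ and viewed, on a budget of 10 in all, crops included, one or two more only if the job needs it, and the job is handed in when it is done.

```bash
mkdir -p pics; ls
python3 - <<'E'
from workcell import env, capture
import cv2,numpy as np
for n in("top","side"):
    c=capture(n); cv2.imwrite(f"pics/{n}0.png",c["image"][:,:,::-1]); np.savez(f"{n}0.npz",**c)
    print(n,c["K"].tolist(),np.round(c["view"],3).tolist(),[k for k in c])
s=env.get_state();print(env.finger_overhang,s["time_s"],s["eef_rot"])
E
```

```text
pics
top [[464.67067482313365, 0.0, 253.5860744335592], [0.0, 464.67067482313365, 185.34880199032418], [0.0, 0.0, 1.0]] [[-0.022, -1.0, -0.002, -46.269], [0.998, -0.022, 0.057, -545.308], [-0.057, -0.001, 0.998, -1241.528], [0.0, 0.0, 0.0, 1.0]] ['image', 'range_z', 'K', 'view']
side [[468.96784281663906, 0.0, 259.58880178910476], [0.0, 468.96784281663906, 188.01058782650443], [0.0, 0.0, 1.0]] [[0.933, -0.359, 0.002, -549.191], [0.184, 0.482, 0.857, -133.075], [-0.309, -0.799, 0.516, -1270.289], [0.0, 0.0, 0.0, 1.0]] ['image', 'range_z', 'K', 'view']
17.0 0.1 [[ 9.50870899e-01 -4.64777511e-04  3.09587334e-01]
 [-3.09587683e-01 -1.44195708e-03  9.50869806e-01]
 [ 4.46874792e-06 -9.99998852e-01 -1.51500442e-03]]
```

View pics/top0.png

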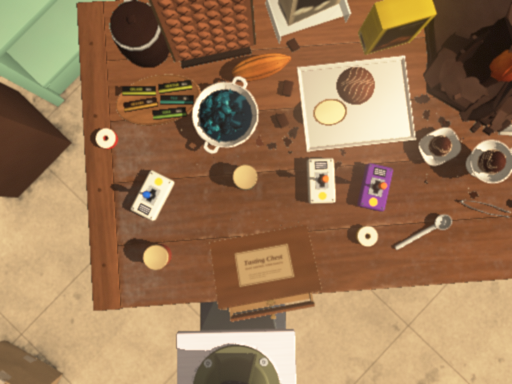

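View pics/side0.png

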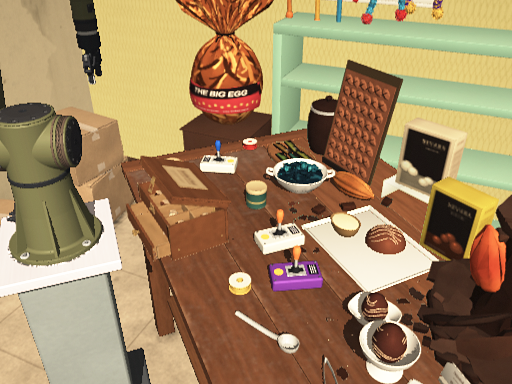

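The blue-lever box is at about (152,195) in top and (218,163) in side. The green tin is at (245,177) in top. Next I zoom in on the box to measure it.

```bash
cat > h.py <<'E'
import numpy as np,cv2
def load(n): return dict(np.load(n))
def ray(c,u,v):
    R=c["view"][:3,:3];t=c["view"][:3,3];K=c["K"]
    d=R.T@np.array([(u-K[0,2])/K[0,0],-(v-K[1,2])/K[1,1],-1.]);return -R.T@t,d
def plane(c,u,v,z):
    o,d=ray(c,u,v);return o+d*(z-o[2])/d[2]
def cross(r1,r2):
    A=np.c_[r1[1],-r2[1]];s=np.linalg.lstsq(A,r2[0]-r1[0],rcond=None)[0]
    p,q=r1[0]+s[0]*r1[1],r2[0]+s[1]*r2[1];return (p+q)/2,np.linalg.norm(p-q)
E
python3 - <<'E'
from h import *
T=load("top0.npz");S=load("side0.npz")
def mask(c,lo,hi,roi):
    m=cv2.inRange(cv2.cvtColor(c["image"],cv2.COLOR_RGB2HSV),lo,hi);z=np.zeros_like(m);x0,y0,x1,y1=roi;z[y0:y1,x0:x1]=m[y0:y1,x0:x1];return z
def cen(m): v,u=np.nonzero(m);return u.mean(),v.mean(),u.min(),u.max(),v.min(),v.max(),len(u)
bt=mask(T,(100,120,60),(130,255,255),(120,160,190,230));bs=mask(S,(100,120,60),(130,255,255),(195,130,245,180))
print("blue",cen(bt),cen(bs))
print(cross(ray(T,*cen(bt)[:2]),ray(S,*cen(bs)[:2])))
m=mask(T,(0,0,150),(40,70,255),(120,160,185,230))
cs=cv2.findContours(m,cv2.RETR_EXTERNAL,cv2.CHAIN_APPROX_NONE)[0]
r=cv2.minAreaRect(max(cs,key=cv2.contourArea));b=cv2.boxPoints(r)
w=np.array([plane(T,*p,34) for p in b]);print("box",r,w.round(0),w.mean(0),np.linalg.norm(np.diff(w,axis=0),axis=1))
# top-plane height via depth
def pt(c,u,v):
    o,d=ray(c,u,v);return o+d*c["range_z"][v,u]
u,v=np.array(r[0]).astype(int);print([pt(T,a,b_).round(0) for a,b_ in((u+9,v-14),(u-6,v+15),(u,v))])
for n,(u,v) in dict(tin=(245,177),red=(155,257),chest=(265,265),chestl=(218,262),door=(321,181)).items():print(n,pt(T,u,v).round())
a=cv2.resize(T["image"][160:232,112:202],None,fx=5,fy=5,interpolation=cv2.INTER_CUBIC);q=cv2.resize(S["image"][130:182,190:250],None,fx=6,fy=6,interpolation=cv2.INTER_CUBIC)
o=np.zeros((360,810,3),np.uint8);o[:360,:450]=a;o[:312,450:810]=q
cv2.imwrite("pics/z1.png",cv2.resize(o,(800,356))[:,:,::-1])
E
```

```text
blue (np.float64(146.33333333333334), np.float64(194.48717948717947), np.int64(143), np.int64(149), np.int64(192), np.int64(198), 39) (np.float64(217.53061224489795), np.float64(144.75510204081633), np.int64(215), np.int64(220), np.int64(140), np.int64(150), 49)
(array([522.07361575, 214.92097752,  90.13216418]), np.float64(1.2783910751927205))
box ((152.39498901367188, 195.2779083251953), (25.96651840209961, 43.55595016479492), 27.824094772338867) [[489. 270.  34.]
 [590. 215.  34.]
 [557. 154.  34.]
 [455. 209.  34.]] [522.72725251 211.61866249  34.        ] [115.54664688  69.70176468 115.36048459]
[array([560., 189.,  33.]), array([484., 229.,  36.]), array([523., 210.,  48.])]
tin [564. -36.  63.]
red [362. 200.  62.]
chest [346. -81. 162.]
chestl [354.  31. 147.]
door [ 550. -236.   46.]
```

View pics/z1.png

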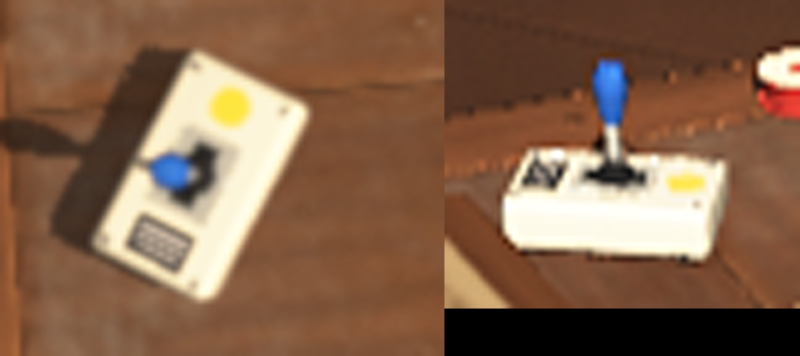

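Run:
```python
from h import *
from workcell import env
for n in("top0.npz","side0.npz"):
    c=load(n);v,u=np.mgrid[0:384,0:512];z=c["range_z"]
    P=np.stack([(u-c["K"][0,2])/c["K"][0,0]*z,-(v-c["K"][1,2])/c["K"][1,1]*z,-z],-1)
    W=(P-c["view"][:3,3])@c["view"][:3,:3]
    r=np.hypot(W[...,0],W[...,1]);az=np.degrees(np.arctan2(W[...,1],W[...,0]))
    for a in range(0,100,10):
        k=(z>0)&(az>=a)&(az<a+10)&(r>250)&(r<720)&(W[...,2]>110)&(W[...,2]<600)
        if k.any():print(n,a,k.sum(),"r",r[k].min().round(),r[k].max().round(),"z",W[...,2][k].max().round())
    if n[0]=="t": k=(u<60)&(v>90)&(v<190)&(z>0);print("ped",W[k].min(0),W[k].max(0))
d=np.array([-.876,.481,0]);y=np.array([0,0,-1.])
for s in(1,-1):
    R=np.c_[np.cross(y,s*d),y,s*d]
    for p in([522,213,200],[522,213,93],[481,236,93]):
        q=env.inverse_kinematics(p,R);print(s,p,None if q is None else np.round(q,2))
```

```text
top0.npz 0 1180 r 250.0 410.0 z 191.0
ped [ 586.3026096   734.10121265 -817.90482198] [1042.4441859   994.90895156 -173.93765739]
side0.npz 0 312 r 250.0 408.0 z 188.0
side0.npz 60 390 r 561.0 624.0 z 512.0
side0.npz 70 1268 r 517.0 673.0 z 514.0
1 [522, 213, 200] [ 0.39  0.25 -0.17  1.14  0.   -0.68]
1 [522, 213, 93] [ 0.39  0.33 -0.33  0.91  0.   -0.68]
1 [481, 236, 93] [ 0.46  0.28 -0.4   0.89  0.   -0.61]
-1 [522, 213, 200] [ 0.39  0.25 -0.17  1.14  0.    2.46]
-1 [522, 213, 93] [ 0.39  0.33 -0.33  0.91  0.    2.46]
-1 [481, 236, 93] [ 0.46  0.28 -0.4   0.89  0.    2.53]
```

The corridor is clear, since the only tall points in it are the arm itself. I'll move above the lever and take a look.

```bash
cat >> h.py <<'E'
d=np.array([-.876,.481,0]);d/=np.linalg.norm(d);_y=np.array([0,0,-1.])
R=np.c_[np.cross(_y,-d),_y,-d]
C=np.array([522.,213.,0])
def at(s,z): return (C+s*d+[0,0,z]).tolist()
E
python3 - <<'E'
from h import *
from workcell import env,effector,capture
env.move_ptp(at(0,190),R); effector.command_gripper(60)
s=env.get_state();print(s["time_s"],s["eef_pos"],s["width"],s["ft_force"])
t=capture("top");c=capture("side")
cv2.imwrite("pics/a.png",np.hstack([cv2.resize(i["image"][y:y+130,x:x+130],(390,390),interpolation=cv2.INTER_CUBIC) for i,x,y in((t,90,120),(c,150,60))])[:,:,::-1])
E
```

```text
2.2667 [521.88875121 213.37830846 190.02491813] 60.11204287968612 [ 0.42847119 -0.27880679 -0.41556983]
```

View pics/a.png

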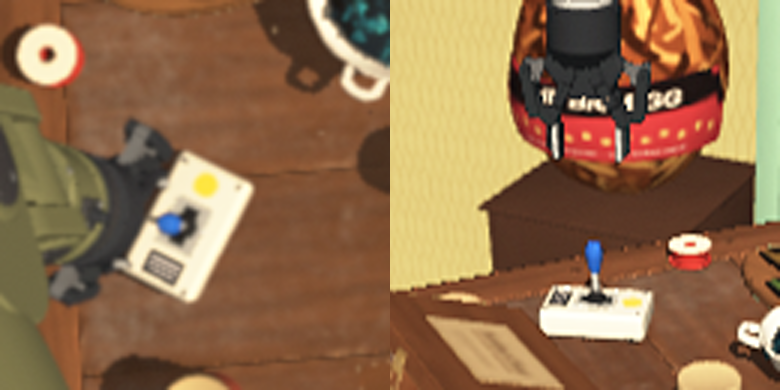

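The jaws are in line with the box's long axis. In the side crop the fingers are at columns 558 and 620, on either side of the lever at 594. I'll descend and push towards the slats, watching the force.

Run:
```python
from h import *
from workcell import env,capture
f=lambda: (round(env.get_state()["time_s"],2),(env.get_state()["ft_force"]@d).round(1),np.round(env.get_state()["ft_force"],1))
env.servo_line(at(0,93),speed=80);print("down",f())
for s in(10,20,30,38,42,45,47,49,51):
    env.servo_line(at(s,93),speed=50);env.wait(.1);r=f();print(s,r)
    if r[1]<-6: break
env.wait(1.3);print(f(),env.get_state()["eef_pos"])
t=capture("top");c=capture("side")
cv2.imwrite("pics/b.png",np.hstack([cv2.resize(i["image"][y:y+100,x:x+100],(390,390),interpolation=cv2.INTER_CUBIC) for i,x,y in((t,100,140),(c,165,90))])[:,:,::-1])
```

```text
down (3.73, np.float64(-0.2), array([-0.1, -0.4,  0.5]))
10 (4.18, np.float64(0.2), array([ 0.2,  0.7, -0.3]))
20 (4.63, np.float64(-0.5), array([ 0.2, -0.6,  0.5]))
30 (5.08, np.float64(0.5), array([-0.4,  0.5, -0.2]))
38 (5.49, np.float64(-0.1), array([-0.2, -0.6,  0.7]))
42 (5.84, np.float64(-0.1), array([ 0.1, -0.1,  0.5]))
45 (6.19, np.float64(0.3), array([-0.5, -0.2, -0.1]))
47 (6.54, np.float64(0.9), array([-0.7,  0.5,  0.6]))
49 (6.89, np.float64(-0.6), array([ 0.4, -0.4, -0.6]))
51 (7.24, np.float64(0.5), array([-0.7, -0.2,  0. ]))
(8.54, np.float64(-0.8), array([ 0.6, -0.6, -0.5])) [477.30972696 237.54451936  93.00419733]
```

View pics/b.png

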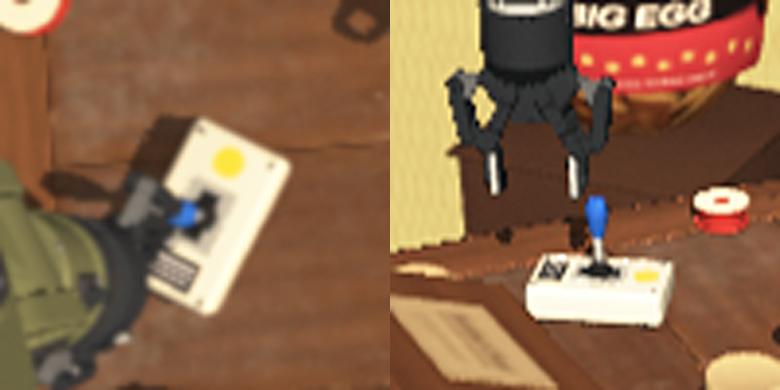

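The fingers missed the lever. In the side crop their tips at (495,190) and (580,195) appear higher than, or beyond, the lever at (597,215). I'll compare the projected TCP with the fingertip depth.

Run:
```python
from h import *
from workcell import env,capture
t=capture("top");c=capture("side");np.savez("t1.npz",**t);np.savez("s1.npz",**c)
s=env.get_state();p=np.array(s["eef_pos"])
def proj(c,P):
    q=c["view"][:3,:3]@P+c["view"][:3,3];return (c["K"][:2,:2]@(np.array([q[0],-q[1]])/-q[2])+c["K"][:2,2]).round(1),-q[2]
print(p,np.round(s["eef_rot"],2).tolist(),s["joint_positions"])
for n,i in(("t",t),("s",c)):
    print(n,"view changed?",np.abs(i["view"]-load({"t":"top0.npz","s":"side0.npz"}[n])["view"]).max())
    for nm,P in dict(tcp=p,tip1=p+30*d-[0,0,17],tip2=p-30*d-[0,0,17],lever=np.array([522,213,96]),base=np.zeros(3)).items():print(n,nm,proj(i,P))
for u,v in((292,139),(291,137),(312,139),(313,136),(319,143),(318,145)):
    o,dd=ray(c,u,v);print(u,v,c["range_z"][v,u],(o+dd*c["range_z"][v,u]).round(0))
# side: crop px -> image: 165+(x-390)/3.9, 90+y/3.9
for x,y in((495,185),(492,170),(578,190),(577,175),(597,215)):
    u,v=int(165+(x-390)/3.9),int(90+y/3.9);o,dd=ray(c,u,v);print(u,v,c["range_z"][v,u],(o+dd*c["range_z"][v,u]).round(0))
for x,y in((145,195),(150,205),(184,213)):
    u,v=int(100+x/3.9),int(140+y/3.9);o,dd=ray(t,u,v);print("top",u,v,(o+dd*t["range_z"][v,u]).round(0))
```

```text
[477.28724039 237.52735637  92.99423726] [[-0.48, -0.0, 0.88], [-0.88, -0.0, -0.48], [0.0, -1.0, -0.0]] [ 4.61777327e-01  2.76734656e-01 -4.02370588e-01  8.91725953e-01
 -3.87434601e-06  2.53475162e+00]
t view changed? 0.0
t tcp (array([137.2, 212.6]), np.float64(1176.027605638058))
t tip1 (array([133.4, 223. ]), np.float64(1191.5208201661512))
t tip2 (array([144.4, 202.2]), np.float64(1194.4794868631034))
t lever (array([146.5, 194.7]), np.float64(1175.5420662468048))
t base (array([236.3, 389.4]), np.float64(1241.527596462297))
s view changed? 0.0
s tcp (array([202.8, 143.3]), np.float64(1559.5005497690784))
s tip1 (array([194.3, 147.3]), np.float64(1571.6914984417656))
s tip2 (array([211.9, 148.4]), np.float64(1564.8403702264857))
s lever (array([217.8, 143.4]), np.float64(1552.1452228578487))
s base (array([ 56.8, 237.1]), np.float64(1270.2889961053547))
292 139 1809.9983 [855. 344.  -1.]
291 137 1828.3497 [860. 365.  -2.]
312 139 1668.904 [866. 203.  59.]
313 136 1661.03 [868. 200.  72.]
319 143 1652.8489 [880. 174.  54.]
318 145 1667.0475 [881. 183.  42.]
191 137 1538.393 [440. 243. 120.]
191 133 1529.159 [441. 241. 135.]
213 138 1536.3951 [507. 213. 118.]
212 134 1522.24 [503. 208. 135.]
218 145 1544.1615 [520. 203.  95.]
top 137 190 [528. 208. 210.]
top 138 192 [524. 208. 203.]
top 147 194 [523. 210. 104.]
```

Run:
```python
from h import *
from workcell import env
c=load("s1.npz")
for u in(189,191,193,211,213,215,218):
    print(u,[(v,*[int(x) for x in (lambda r:r[0]+r[1]*c["range_z"][v,u])(ray(c,u,v))]) for v in range(134,154,2)])
a=c["image"][125:160,180:230]
cv2.imwrite("pics/c.png",cv2.resize(np.clip(a.astype(float)*1.8+20,0,255).astype(np.uint8),None,fx=14,fy=14,interpolation=cv2.INTER_NEAREST)[:,:,::-1])
```

```text
189 [(134, 436, 250, 127), (136, 436, 253, 119), (138, 583, 965, -221), (140, 581, 961, -230), (142, 581, 962, -241), (144, 580, 962, -252), (146, 580, 966, -266), (148, 578, 959, -273), (150, 460, 392, 0), (152, 457, 376, -1)]
191 [(134, 441, 242, 130), (136, 439, 235, 126), (138, 440, 245, 114), (140, 590, 956, -230), (142, 590, 957, -241), (144, 586, 940, -244), (146, 587, 953, -261), (148, 587, 955, -273), (150, 468, 390, -1), (152, 463, 371, 0)]
193 [(134, 450, 255, 123), (136, 449, 251, 117), (138, 447, 247, 112), (140, 598, 946, -226), (142, 599, 954, -241), (144, 600, 961, -255), (146, 593, 932, -252), (148, 594, 940, -267), (150, 476, 394, -4), (152, 470, 371, 0)]
211 [(134, 502, 218, 130), (136, 499, 208, 128), (138, 499, 212, 119), (140, 499, 213, 111), (142, 666, 855, -208), (144, 670, 873, -228), (146, 546, 396, -1), (148, 542, 383, -2), (150, 537, 367, -2), (152, 533, 354, -4)]
213 [(134, 507, 212, 132), (136, 507, 215, 124), (138, 506, 213, 117), (140, 508, 222, 106), (142, 677, 859, -212), (144, 676, 856, -221), (146, 554, 397, -3), (148, 550, 387, -6), (150, 545, 369, -5), (152, 539, 348, -2)]
215 [(134, 513, 212, 131), (136, 516, 221, 120), (138, 689, 862, -194), (140, 688, 860, -204), (142, 513, 216, 101), (144, 513, 217, 93), (146, 510, 207, 91), (148, 556, 378, -2), (150, 551, 362, -2), (152, 545, 342, 0)]
218 [(134, 703, 856, -172), (136, 698, 841, -176), (138, 697, 840, -186), (140, 698, 844, -198), (142, 522, 212, 101), (144, 520, 204, 97), (146, 521, 208, 88), (148, 520, 206, 82), (150, 520, 208, 74), (152, 521, 213, 64)]
```

View pics/c.png

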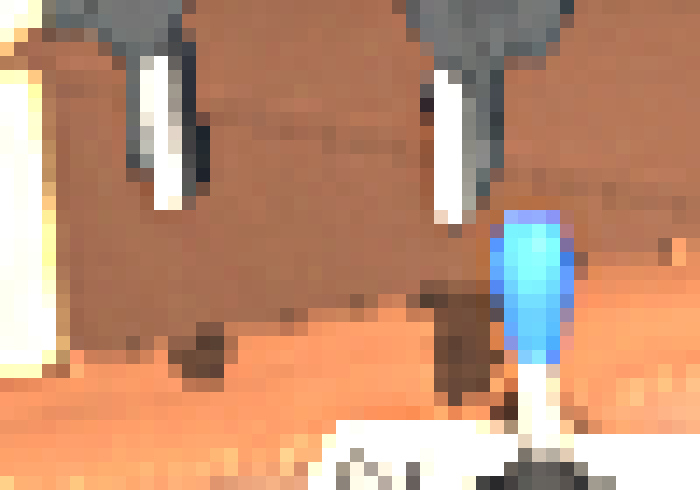

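The fingertips are really at z≈108, about 30 mm higher than the reported TCP implies. In xy they agree to a few mm, and the lever is upright and untouched. I'll go back, descend 30 mm further and push.

```bash
cat > push.py <<'E'
from h import *
from workcell import env,capture
def f():
    a=[]
    for _ in range(5): env.wait(.03);a.append(env.get_state()["ft_force"])
    a=np.mean(a,0);return round(env.get_state()["time_s"],2),(a@d).round(1),a.round(1)
env.servo_line(at(0,93),speed=100)
for z in(78,63):
    env.servo_line(at(0,z),speed=60);r=f();print(z,r)
    if abs(r[2]).max()>3: raise SystemExit("contact")
for s in(20,32,38,42,44,46,48,50):
    env.servo_line(at(s,63),speed=60);r=f();print(s,r)
    if r[1]<-6: break
env.wait(1.2);print(f(),env.get_state()["eef_pos"])
t=capture("top");c=capture("side");np.savez("s2.npz",**c)
cv2.imwrite("pics/d.png",np.hstack([cv2.resize(i["image"][y:y+100,x:x+100],(390,390),interpolation=cv2.INTER_CUBIC) for i,x,y in((t,100,140),(c,165,90))])[:,:,::-1])
E
python3 push.py
```

```text
78 (9.97, np.float64(-0.2), array([ 0.4,  0.3, -0.1]))
63 (10.53, np.float64(0.1), array([-0.1, -0.1,  0.5]))
20 (11.18, np.float64(-0.1), array([ 0.1,  0. , -0.1]))
32 (11.7, np.float64(-1.6), array([ 1.5, -0.7,  1. ]))
38 (12.12, np.float64(-2.7), array([ 2.9, -0.4, -1.3]))
42 (12.53, np.float64(-4.0), array([ 3.8, -1.4, -2.3]))
44 (12.95, np.float64(-4.6), array([ 4. , -2.2, -2.7]))
46 (13.37, np.float64(-6.6), array([ 5.9, -3. , -3.2]))
(14.73, np.float64(-6.8), array([ 6. , -3.2, -3.4])) [482.35116312 234.73166938  63.06946263]
```

View pics/d.png

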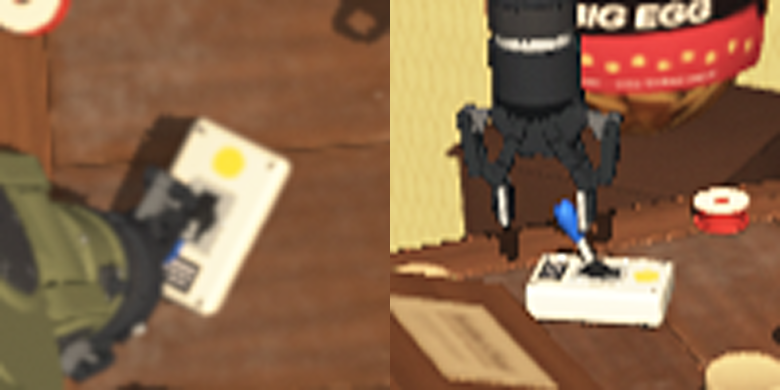

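The lever leans fully towards the slats: its grip is at (567,215) over its base at (595,265). The force step from 4.6 to 6.6 N marks the stop. It has been held for more than 1.3 s, so I release it gently, lift and check.

Run:
```python
from h import *
from workcell import env,capture
env.servo_line(at(0,63),speed=50);env.wait(.2);print(env.get_state()["ft_force"].round(1))
env.servo_line(at(0,200),speed=100);env.wait(.5)
t=capture("top");c=capture("side");s=env.get_state();print(s["time_s"],np.round(s["ft_force"],1))
m=cv2.inRange(cv2.cvtColor(c["image"],cv2.COLOR_RGB2HSV),(100,120,60),(130,255,255))[130:180,195:245]
v,u=np.nonzero(m);print("blue side",u.mean()+195,v.mean()+130)
cv2.imwrite("pics/e.png",np.hstack([cv2.resize(i["image"][y:y+150,x:x+w],None,fx=2,fy=2) for i,x,y,w in((t,100,120,200),(c,150,120,200))])[:,:,::-1])
t0=load("top0.npz")
def g(i): # cream lid centroid
    m=cv2.inRange(cv2.cvtColor(i["image"],cv2.COLOR_RGB2HSV),(12,40,140),(35,160,255))[160:195,228:262];M=cv2.moments(m,True);return M["m10"]/M["m00"]+228,M["m01"]/M["m00"]+160
print("tin",g(t0),g(t))
```

```text
[ 0.4 -0.5 -0.3]
18.2167 [0.4 0.2 0.5]
blue side 217.56 144.66
tin (245.8721804511278, 175.7593984962406) (245.8361581920904, 175.77777777777777)
```

View pics/e.png

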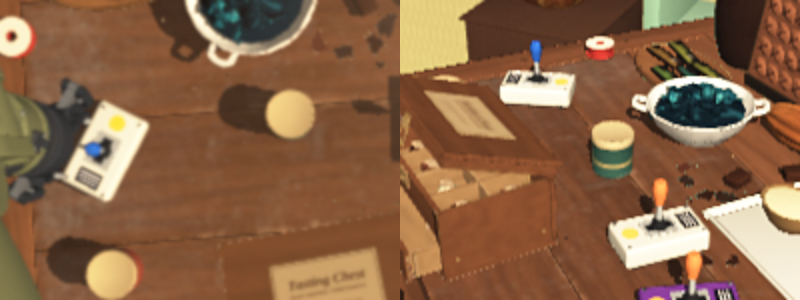

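The blue lever at (536,50) and the orange lever at (659,193) both stand upright. The tin has not moved, and the gripper is clear of everything.

```bash
python3 -c "
from workcell import workorder
print(workorder.hand_in())"
```

```text
the job is handed in; nothing more can be done
None
```

I pushed the blue lever to its stop towards the slatted sign, held it there for over 1.3 s, let it spring back, and handed the job in at about 18 s on the robot's clock. The hand-in gives no verdict.

- **First push missed:** the fingertips passed just above the lever without touching it. They sat about 30 mm higher than the reported TCP and finger overhang imply, while x and y agreed to a few mm. I never found the cause. I went 30 mm lower and repeated the push.
- **The push:** the force rose to about 6.7 N, with a clear step where the lever met its stop. The picture showed it leaning well over towards the slats.
- **Last checks:** the blue grip's image centre is back within 0.1 px of where it started. The orange lever looks upright and the green tin shows no movement (under 0.1 px). The gripper is lifted clear, with the wrist force at noise level.

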